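# Lever open the terminal cover of the isolated transformer

### The arm

A 7-joint arm with a two-finger parallel gripper is mounted at the origin on the work surface. World frame = base frame: x ahead of the robot, y to its left, z up, the work surface at z = 0. Lengths are in m, angles in degrees, forces in N, time in s.
With the tool pointing down it reaches from about 0.425 to 0.875 m from the base axis. Payload 4.7 kg.
Tool frame: the origin (TCP) lies between the finger pads, 19 mm behind the fingertips; this is the grasp point; z points along the fingers, y is the direction in which the jaws open and shut (so a half turn about z gives the same grasp; the last joint's range is limited). The gripper opens to 87 mm and grips with 3 to 60 N. Pads are 19 mm wide; open, the fingers measure 117 mm over their backs; the gripper's body (75 mm by 190 mm) begins 51 mm behind the grasp point.
Start: joints at [76.61, 18.392, -4.016, 83.108, 1.295, 78.541, -3.26], TCP at [0.159, -0.63, 0.241] pointing down, gripper open.
Joint ranges: [-163.93, 163.93], [-17.29, 119.83], [-79.2, 71.16], [3.27, 140.29], [-89.18, 269.18], [5.43, 117.66], [-154.24, 154.24]. Speed limits (degrees/s): [147.25, 147.25, 180, 180, 180, 180, 180].

### API

Orientations are given as [roll, pitch, yaw] about the fixed x, y, z axes, in that order (R = Rz(yaw) Ry(pitch) Rx(roll)).
In Python, from cell import env gives the robot as it stands. The module is installed in compiled form; this text tells all that it offers.
- The arm moves only by the tool move_arm, never from a script. Its argument "steps" is a list of rows, each a list of 2 entries, a list of its own where there are three numbers: the shift along the tool's x, y, z in m, then the turn about the tool's z in rad. A call has 1 to 20 rows; each row is the pose to reach, as a shift and turn from the pose commanded when the call began, along the tool's axes at that moment; what a row does not reach only later rows make up. A row lasts 1/8 s, in which the tool goes at most 62.5 mm and 10.7 degrees, less where a joint would pass 70% of its speed; a pose out of reach is approached as far as the arm can. A call with a gripper value outside its range is refused whole. "hand" is the closure, from -1 (fully open) to 1 (shut), set as the call begins (left out, the last holds). The fingers move at their own pace and stop on an object; "squeeze" is the grip in N (left out, the last holds). Time passes only in rows, so rows that repeat a pose let the fingers close. It gives the time, the measured TCP pose, the force and the opening at its end, in the units of the state.
- env.get_obs(): the state, without advancing time (a new reading comes with each control period).
- env.read_camera(name): name is "side" or "top" or "wrist"; returns (picture, depth): 420x560x3 uint8, red, green, blue; 420x560 float32, m along the optical axis (not along the pixel's ray), 0 where there is no reading.
- env.calibration(name): a dict with "intrinsics" (3x3 intrinsics, pixels), "position" and "orientation" of the camera in the world; the wrist camera has in their place "mount" (4x4, takes a point from camera to tool coordinates, whose origin is the TCP and whose axes are the flange's). Camera axes: x right, y up, looking along -z (the intrinsics and any distortion apply to the point x, -y, -z); pixel columns grow to the right and rows downward; lengths in m; the calibration is good to about 2 mm. The wrist camera is an equidistant fisheye: a pixel r from the principal point sees the ray r / f radians off the axis. A picture is of the moment at which its call begins: read the wrist's pose just before it. calibration takes no time and is no camera call.
- env.sign_off(): hands the job in, once; it reports no verdict.
Trained networks look in the newest picture that a camera, given by its name, has taken for a name from the list of things; names that differ only in an ending like _2 or _b are one class to them, and where a whole thing is asked for, a point or a joint stands for the part that bears it (a point fixed in the world has none). Each returns a list of dicts, best first, with "conf" (0 to 1); they miss things now and then, are a little off and sometimes report something else, mostly with a low value. They report only what shows in the picture. A call takes as long as a camera call. They do not tell look-alikes from the thing itself.
- env.cut_out(camera, query): "region" (420x560 bool, what is visible of it) and "uv" ([column, row] in pixels, amid what is visible of it).
The state is a dict: "time_s": time; "qpos": joint angles; "joint_velocities": joint speeds; "effort": joint torques, N m; "tool_pos": TCP position; "tool_rot": TCP orientation; "force": force on the tool from outside, world axes, zero at the start; "wrist_torque": the same for the moment, N m; "grip_width": finger opening in m.
Only numpy, scipy, OpenCV 4.12 (cv2) and the standard library are available. Lean on these libraries where they do the work, as an engineer would, in place of code of your own. Each camera call takes 0.05 s, during which the arm holds its last target. There are 200 camera calls.

### The job

Open the terminal box of the transformer that carries the green disc: take the orange opening blade, put it under the yellow tab of that cover, lever the cover up and push it back until it stands wide open, about upright or further. Then lay the blade down in the blue tray, lying flat. Work the cover only with the blade, never with the gripper or arm, keep the cover of the transformer with the red disc shut, and do not disturb the tape measure or the screwdriver.

Things in the scene. Friction and masses are not known exactly. Their poses are not given: they have to be found in the camera images.
- blade_tool: opening blade, loose, lying on the bench: an orange handle with black bands, 100 x 22 x 26 mm (x, y, z), and a thin steel blade 18 mm wide and 3 mm thick that sticks out 90 mm along +x. Origin: centre of the handle underside; +x points from handle to blade tip. The blade lies at half the handle height, 13 mm above the underside. 120 g, balanced about 8 mm ahead of the handle centre
- blade_tip (a point): end of the blade, 140 mm ahead (+x) of the tool origin, 13 mm up
- handle_mid (a point): middle of the handle, 13 mm above its underside
- tray: blue open tool tray fixed to the bench, 258 x 138 x 18 mm outside (x, y, z), walls and floor 4 mm thick. Origin: centre of its underside; x is its long side
- green_disc: green status disc, 50 mm diameter with a white rim 64 mm across, 8 mm thick, black knob in the middle, fixed on top of one transformer: that one is isolated and may be opened
- red_disc: red status disc, same size, fixed on top of the other transformer: that one is live and stays shut
- left_transformer: the left transformer (on the left seen from the robot), fixed to the bench: grey terminal box 90 x 100 mm (x, y), 60 mm high, and a brown ribbed resin body 128 x 128 mm, 190 mm high, on its outer side, centred 20 mm to +x and 140 mm to +y of the box centre. Origin: at bench level under the terminal box centre; -x is the front of the box, facing the robot
- left_top (a point): middle of the top of the resin body of the left transformer, 190 mm above the bench, where its status disc sits
- left_hinge (a point): mid-width of the hinge line of the flat metal cover of the left terminal box, 90 x 100 x 4 mm, hinged along the far (+x) upper edge of the box, underside 60 mm above the bench when shut; no handle, only a yellow tab 36 mm wide sticking out 16 mm from the middle of its front edge. This point is 62 mm above the bench; the cover runs from it to its own -x
- left_tab (a point): middle of the front edge of the yellow tab, on its underside, 106 mm from the hinge, 60 mm above the bench when shut. Below the tab a ledge 50 mm wide, top 50 mm above the bench, sticks out 18 mm from the box front: the slot between ledge and tab is 10 mm high and 16 mm deep, open to the front and sides
- left_cover (a joint): angle of the left cover: 0 shut, 1.57 upright, 1.8 fully open (stop). The hinge is stiff (about 0.2 N m) and the cover stays where it is left
- right_transformer: the right transformer (on the right seen from the robot), fixed to the bench: grey terminal box 90 x 100 mm (x, y), 60 mm high, and a brown ribbed resin body 128 x 128 mm, 190 mm high, on its outer side, centred 20 mm to +x and 140 mm to -y of the box centre. Origin: at bench level under the terminal box centre; -x is the front of the box, facing the robot
- right_top (a point): middle of the top of the resin body of the right transformer, 190 mm above the bench, where its status disc sits
- right_hinge (a point): mid-width of the hinge line of the flat metal cover of the right terminal box, 90 x 100 x 4 mm, hinged along the far (+x) upper edge of the box, underside 60 mm above the bench when shut; no handle, only a yellow tab 36 mm wide sticking out 16 mm from the middle of its front edge. This point is 62 mm above the bench; the cover runs from it to its own -x
- right_tab (a point): middle of the front edge of the yellow tab, on its underside, 106 mm from the hinge, 60 mm above the bench when shut. Below the tab a ledge 50 mm wide, top 50 mm above the bench, sticks out 18 mm from the box front: the slot between ledge and tab is 10 mm high and 16 mm deep, open to the front and sides
- right_cover (a joint): angle of the right cover: 0 shut, 1.57 upright, 1.8 fully open (stop). The hinge is stiff (about 0.2 N m) and the cover stays where it is left
- tape_measure: yellow tape measure, 62 x 34 x 50 mm, standing between the two terminal boxes; a bystander. Origin: under its middle
- screwdriver: blue-handled screwdriver, 150 mm long, lying crosswise in the middle of the bench (not the tool for this job); a bystander. Origin: on its axis, at mid-length
Not all that is in view belongs to the job. Several things have the shape of the blade_tool; the one meant has the colours described above.

How it is judged:
By the outcome, as a careful person would: the job done as asked, in the order asked, and still so for the second after the job is handed in, with the robot touching nothing.
It also fails if it takes over 61 s, if anything falls off the work surface, if the arm or the gripper's body presses on something with over 40 N, if the wrist force passes 120 N, or if a joint passes its speed limit or range.

## Working session

There is one attempt and no reset: what is moved stays moved. The work goes in short steps, Python scripts to look and compute and a tool call to move; the robot and the scene stay as the last step left them, time stands still between calls to the robot, and variables do not carry over. Pictures are saved under pics/ and viewed, about 8 in all and at most 12, crops included, and the job is handed in when it is done.

Besides the shell and the picture viewer there is one more tool, called after ">>>" by a JSON object that holds its "fn" and its "kwargs", one argument or row to a line. move_arm: Moves the arm, as the interface text tells. Its arguments: {"type":"object","properties":{"steps":{"type":"array"},"hand":{"type":"number"},"squeeze":{"type":"number"}},"required":["steps"]}

```bash
mkdir -p pics
cat > h.py <<'E'
import numpy as np, cv2
from cell import env
from scipy.spatial.transform import Rotation as R
def cal(n):
    c=env.calibration(n); return c
def world(n,depth,us,vs):
    c=env.calibration(n);K=np.array(c["intrinsics"]);
    d=depth[vs,us]
    x=(us-K[0,2])/K[0,0]*d; y=(vs-K[1,2])/K[1,1]*d
    P=np.stack([x,-y,-d],-1)
    return P@rot(c).T+np.array(c["position"])
def rot(c):
    o=np.array(c["orientation"])
    return o if o.shape==(3,3) else R.from_euler('xyz',o,degrees=True).as_matrix() if o.shape==(3,) else R.from_quat(o).as_matrix()
E
python3 - <<'E'
from h import *
o=env.get_obs(); print(o)
for n in("top","side","wrist"): print(n,env.calibration(n))
p,d=env.read_camera("top"); np.savez("top.npz",p=p,d=d); cv2.imwrite("pics/top1.png",p[:,:,::-1])
p,d=env.read_camera("side"); np.savez("side.npz",p=p,d=d); cv2.imwrite("pics/side1.png",p[:,:,::-1])
E
```

```text
{'time_s': 0.0, 'qpos': array([76.61062608, 18.43824267, -4.01677188, 83.17560476,  1.29486459,
       78.53990666, -3.25943371]), 'joint_velocities': array([-0.09180184,  0.02541402, -0.0384167 ,  0.07113528,  0.03564476,
        0.09720187,  0.06075263]), 'effort': array([-8.23513310e-04, -4.91282737e+01, -4.04027542e-01, -3.12526989e+01,
       -6.39628479e-02,  4.37894999e-02,  1.86627576e-04]), 'tool_pos': array([ 0.15925829, -0.62965229,  0.24016474]), 'tool_rot': array([-1.79891487e+02,  5.23574888e-03,  1.42008604e+01]), 'force': array([-0.52968325,  0.05948271, -0.26488872]), 'wrist_torque': array([-0.06554654, -0.01133877, -0.06211973]), 'grip_width': 0.08721887864887994}
top {'intrinsics': array([[517.18665292,   0.        , 278.49158845],
       [  0.        , 517.18665292, 205.83548472],
       [  0.        ,   0.        ,   1.        ]]), 'position': array([ 0.22364516, -0.04672697,  1.52935573]), 'orientation': array([ 10.59075533,   0.26355564, -88.49428288])}
side {'intrinsics': array([[450.05832563,   0.        , 273.37624946],
       [  0.        , 450.05832563, 212.6164724 ],
       [  0.        ,   0.        ,   1.        ]]), 'position': array([0.31315473, 1.15755029, 1.00283323]), 'orientation': array([  54.53437822,    0.27768255, -171.5221369 ])}
wrist {'intrinsics': array([[325.1922621 ,   0.        , 284.90987709],
       [  0.        , 325.1922621 , 206.83128052],
       [  0.        ,   0.        ,   1.        ]]), 'mount': array([[-6.12212485e-04,  9.67632889e-01,  2.52361282e-01,
         6.89986353e-02],
       [ 9.99999734e-01,  4.92437735e-04,  5.37774149e-04,
         2.14482806e-03],
       [ 3.96095736e-04,  2.52361544e-01, -9.67632934e-01,
        -1.44017069e-01],
       [ 0.00000000e+00,  0.00000000e+00,  0.00000000e+00,
         1.00000000e+00]])}
```

View pics/top1.png

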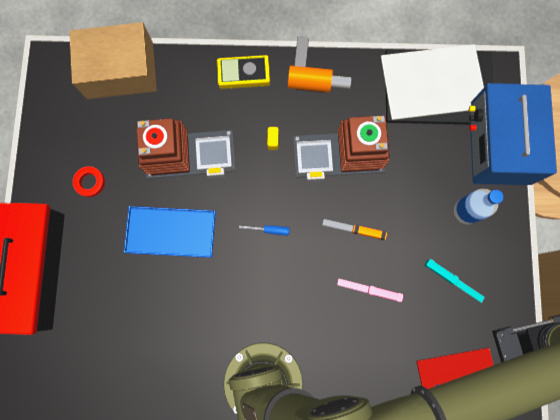

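View pics/side1.png

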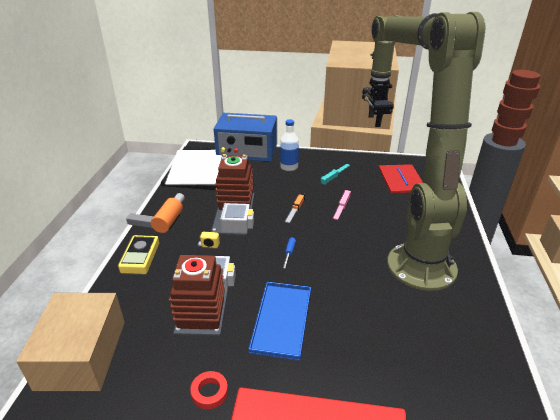

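The top view shows up = +x and left = +y. The red disc (155,135) is on the left transformer. The green disc (369,132) is on the right one, whose box is at (313,155) and tab at (316,175). Blade look-alikes are orange/black (355,229), pink (370,290), teal (455,280), and the screwdriver (264,230) as a non-match. The orange one with black bands fits the description, and I'll check it in a crop. The tray is at (170,231).

Run:
```python
from h import *
z=np.load("top.npz");p=z["p"];d=z["d"]
c=p[150:260,230:410,::-1]; cv2.imwrite("pics/crop.png",cv2.resize(c,None,fx=4.4,fy=4.4,interpolation=cv2.INTER_CUBIC))
hsv=cv2.cvtColor(p,cv2.COLOR_RGB2HSV).astype(int)
def pts(name,m):
    vs,us=np.nonzero(m); W=world("top",d,us,vs); W=W[d[vs,us]>0]
    print(name,len(W),"med",np.median(W,0).round(4),"min",W.min(0).round(3),"max",W.max(0).round(3)); return W
def box(u0,u1,v0,v1):
    m=np.zeros(d.shape,bool);m[v0:v1,u0:u1]=1;return m
H,S,V=hsv[...,0],hsv[...,1],hsv[...,2]
yl=(H>22)&(H<33)&(S>120)&(V>120)
pts("rtab",yl&box(300,335,165,185))
pts("ltab",yl&box(200,230,162,180))
pts("tape",yl&box(262,285,120,155))
pts("green",(H>40)&(H<85)&(S>120)&box(350,390,115,150))
pts("rcover",(V>120)&(S<60)&box(300,330,145,168))
t=pts("tray",(H>100)&(H<125)&(S>120)&box(115,225,195,265))
o=pts("handle",(H>5)&(H<22)&(S>150)&box(340,400,220,250))
b=pts("blade",(V>90)&(S<60)&box(318,356,212,240))
for nm,W in(("tray",t),("handle",o),("blade",b)):
    r=cv2.minAreaRect((W[:,:2]*1000).astype(np.float32)); print(nm,r)
pts("sd",(H>100)&(H<125)&(S>120)&box(235,295,220,240))
for q in("blade_tool","tray","right_transformer","screwdriver"):
    for r in env.cut_out("top",q)[:3]:
        vs,us=np.nonzero(r["region"]);print(q,r["conf"],r["uv"],len(us),cv2.minAreaRect((world("top",d,us,vs)[:,:2]*1000).astype(np.float32)))
```

```text
rtab 59 med [ 0.5948 -0.1371  0.0632] min [ 0.588 -0.154  0.053] max [ 0.602 -0.122  0.07 ]
ltab 59 med [0.5992 0.1582 0.0642] min [0.592 0.14  0.056] max [0.607 0.176 0.072]
tape 268 med [ 0.7077 -0.0085  0.0476] min [ 0.681 -0.026 -0.006] max [0.762 0.008 0.06 ]
green 201 med [ 0.6783 -0.2721  0.1981] min [ 0.657 -0.295  0.192] max [ 0.702 -0.248  0.206]
rcover 684 med [ 0.6482 -0.1353  0.0658] min [ 0.613 -0.178  0.057] max [ 0.684 -0.091  0.077]
tray 4154 med [0.4226 0.29   0.0042] min [ 0.35   0.157 -0.007] max [0.498 0.424 0.028]
handle 104 med [ 0.4317 -0.3017  0.0244] min [ 0.416 -0.353 -0.003] max [ 0.453 -0.252  0.034]
blade 1026 med [ 0.4534 -0.2052  0.0019] min [ 0.412 -0.264 -0.012] max [ 0.497 -0.151  0.024]
tray ((424.2606201171875, 291.1188049316406), (265.3106384277344, 142.37454223632812), 88.4773178100586)
handle ((435.2513732910156, -302.86431884765625), (103.91301727294922, 23.443485260009766), 79.16276550292969)
blade ((454.0882568359375, -207.58543395996094), (83.58344268798828, 113.12126159667969), 0.9182230234146118)
sd 201 med [ 0.4329 -0.0297  0.0231] min [
[... 162 characters left out ...]
, 2.216501474380493)
blade_tool 0.72 [358.8, 232.1] 519 ((382.55322265625, -164.00648498535156), (140.71337890625, 369.0863952636719), 32.70219039916992)
blade_tool 0.56 [371.0, 290.3] 447 ((262.841552734375, -218.77407836914062), (64.92605590820312, 346.8873596191406), 2.233020067214966)
tray 0.62 [169.1, 231.0] 4048 ((388.1456604003906, 173.9955291748047), (515.6111450195312, 193.02987670898438), 73.82793426513672)
screwdriver 0.62 [212.7, 150.7] 1071 ((464.01165771484375, 98.15898132324219), (549.8096313476562, 113.05464935302734), 19.460861206054688)
screwdriver 0.51 [271.9, 229.0] 299 ((366.3117370605469, -35.81744384765625), (256.72845458984375, 126.41829681396484), 30.589380264282227)
```

View pics/crop.png

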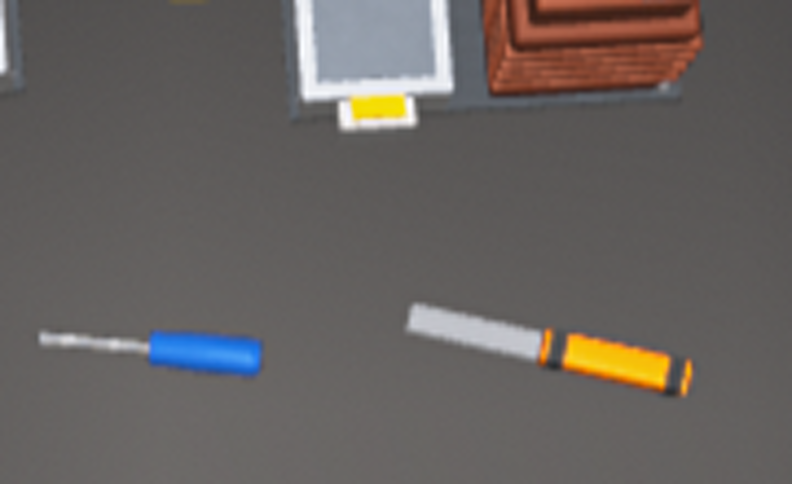

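The crop shows an orange handle with two black bands, tip to the left (image (323,222)) and handle end right (387,236). That is the right tool. The green disc is on the right transformer, so that cover gets opened. Next I'll go above the handle and refine with the wrist camera.

>>> {"fn": "move_arm", "kwargs": {
  "steps": [
    [[0.1,-0.07,0],-0.2],
    [[0.348,-0.249,0],-1.13],
    [[0.348,-0.249,0],-1.13],
    [[0.348,-0.249,0],-1.13],
    [[0.348,-0.249,0],-1.13],
    [[0.348,-0.249,0],-1.13],
    [[0.348,-0.249,0],-1.13],
    [[0.348,-0.249,0],-1.13],
    [[0.348,-0.249,0],-1.13],
    [[0.348,-0.249,0],-1.13],
    [[0.348,-0.249,0],-1.13],
    [[0.348,-0.249,0],-1.13],
    [[0.348,-0.249,0],-1.13]
  ],
  "hand": -1
}}

```text
time_s: 1.92
tool_pos: [0.4355, -0.3037, 0.2412]
tool_rot: [-180.0, 0.0, 78.9]
force: [0.4, 0.7, 0.8]
grip_width: 0.0868
```

```bash
cat >> h.py <<'E'
def wcam():
    o=env.get_obs(); p,d=env.read_camera("wrist"); return o,p,d
def wworld(o,d,us,vs):
    c=env.calibration("wrist");K=np.array(c["intrinsics"]);M=np.array(c["mount"])
    a=(us-K[0,2])/K[0,0]; b=(vs-K[1,2])/K[1,1]; th=np.hypot(a,b)+1e-9
    k=np.tan(th)/th; D=d[vs,us]
    P=np.stack([a*k*D,-b*k*D,-D],-1)
    P=P@M[:3,:3].T+M[:3,3]
    return P@R.from_euler('xyz',o["tool_rot"],degrees=True).as_matrix().T+o["tool_pos"]
def save(o,p,d,n):
    np.savez(n+".npz",p=p,d=d,rot=o["tool_rot"],pos=o["tool_pos"]); cv2.imwrite(f"pics/{n}.png",p[:,:,::-1])
E
python3 - <<'E'
from h import *
o,p,d=wcam(); save(o,p,d,"w1"); print(o["time_s"],o["tool_pos"],o["tool_rot"],o["qpos"].round(1))
hsv=cv2.cvtColor(p,cv2.COLOR_RGB2HSV).astype(int);H,S,V=[hsv[...,i] for i in range(3)]
vs,us=np.nonzero((H>5)&(H<22)&(S>150)&(d>0)); W=wworld(o,d,us,vs)
k=(np.abs(W[:,2]-.02)<.02)&(np.hypot(W[:,0]-.435,W[:,1]+.303)<.09); print(k.sum(),W[k].min(0),W[k].max(0),us[k].mean(),vs[k].mean())
print(cv2.minAreaRect((W[k][:,:2]*1000).astype(np.float32)), cv2.minAreaRect((W[k&(W[:,2]>.021)][:,:2]*1000).astype(np.float32)))
E
```

```text
1.925 [ 0.43552195 -0.3036852   0.24123931] [-1.79998943e+02  5.13775464e-03  7.89077100e+01] [ 57.    5.3 -26.4  99.2   2.4  76.1  19. ]
157 [ 0.41633363 -0.35938166  0.00058587] [ 0.45629632 -0.25163035  0.02720083] 283.9490445859873 181.05732484076432
((435.8596496582031, -305.7331237792969), (106.7562255859375, 22.467021942138672), 78.9603500366211) ((436.21337890625, -301.32928466796875), (97.96762084960938, 20.74578857421875), 78.53255462646484)
```

View pics/w1.png

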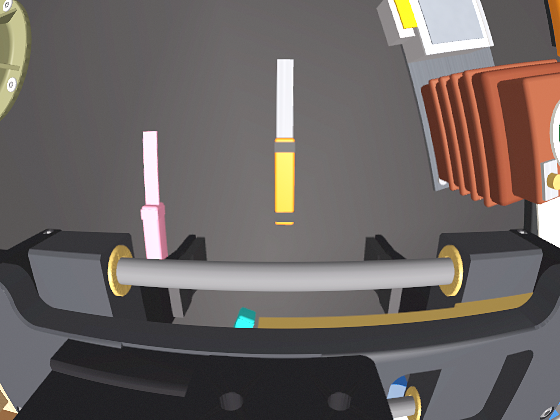

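The wrist view shows the orange tool centred at (285,180) and aligned with the tool x axis; the handle measures 98 x 21 mm on top, as it should. Next: descend, grip, lift.

>>> {"fn": "move_arm", "kwargs": {
  "steps": [
    [[0,0,0.05],0],
    [[0,0,0.1],0],
    [[0,0,0.15],0],
    [[0,0,0.19],0],
    [[0,0,0.21],0],
    [[0,0,0.218],0],
    [[0,0,0.218],0],
    [[0,0,0.218],0]
  ],
  "hand": -0.3,
  "squeeze": 60
}}

```text
time_s: 2.98
tool_pos: [0.4365, -0.304, 0.0244]
tool_rot: [179.9, 0.1, 78.9]
force: [-1.0, 0.5, 0.3]
grip_width: 0.0564
```

>>> {"fn": "move_arm", "kwargs": {
  "steps": [
    [[0,0,0],0],
    [[0,0,0],0],
    [[0,0,0],0],
    [[0,0,0],0],
    [[0,0,0],0],
    [[0,0,-0.01],0],
    [[0,0,-0.03],0],
    [[0,0,-0.07],0],
    [[0,0,-0.12],0],
    [[0,0,-0.15],0],
    [[0,0,-0.15],0],
    [[0,0,-0.15],0]
  ],
  "hand": 1,
  "squeeze": 60
}}

```text
time_s: 4.47
tool_pos: [0.435, -0.303, 0.1723]
tool_rot: [-179.9, -0.0, 78.9]
force: [-0.6, -0.4, -1.5]
grip_width: 0.0215
```

Run:
```python
from h import *
z=np.load("w1.npz");p=z["p"];d=z["d"];o1=dict(tool_rot=z["rot"],tool_pos=z["pos"])
def yel(o,p,d):
    hsv=cv2.cvtColor(p,cv2.COLOR_RGB2HSV).astype(int);H,S,V=[hsv[...,i] for i in range(3)]
    vs,us=np.nonzero((H>22)&(H<33)&(S>120)&(V>120)&(d>0)); W=wworld(o,d,us,vs)
    k=(np.abs(W[:,2]-.064)<.012)&(np.abs(W[:,0]-.595)<.03)&(np.abs(W[:,1]+.137)<.04)
    if k.sum()>5: print("tab",k.sum(),np.median(W[k],0),W[k].min(0),W[k].max(0),cv2.minAreaRect((W[k][:,:2]*1000).astype(np.float32)))
yel(o1,p,d)
o,p,d=wcam(); save(o,p,d,"w2"); print(o["time_s"],o["tool_pos"],o["tool_rot"],o["grip_width"],o["force"],o["wrist_torque"])
yel(o,p,d)
# tool points
vs,us=np.nonzero((d>0)); W=wworld(o,d,us,vs)
T=(W-o["tool_pos"])@R.from_euler('xyz',o["tool_rot"],degrees=True).as_matrix()
k=(np.abs(T[:,1])<.03)&(T[:,0]>.03)&(T[:,0]<.2)&(T[:,2]<.06)&(T[:,2]>-.03)
T=T[k]
for a in np.arange(.03,.16,.01):
    q=T[(T[:,0]>=a)&(T[:,0]<a+.01)]
    if len(q): print(round(a,3),len(q),"y",q[:,1].min().round(4),q[:,1].max().round(4),"z",np.median(q[:,2]).round(4),"xmax",q[:,0].max().round(4))
# box cover plane in top view
z=np.load("top.npz");p=z["p"];d=z["d"]
```

```text
tab 405 [ 0.59559122 -0.14115602  0.06460584] [ 0.58658298 -0.15740338  0.06074117] [ 0.60494777 -0.12445832  0.06756637] ((596.2228393554688, -140.46498107910156), (17.202106475830078, 33.395957946777344), 5.041766166687012)
4.475 [ 0.43499742 -0.30299968  0.17225281] [-1.79910598e+02 -3.07442569e-02  7.89450504e+01] 0.021500308903467477 [-0.63021545 -0.36516338 -1.54167818] [-0.10628499 -0.06283638 -0.03823289]
tab 150 [ 0.59619172 -0.15326196  0.0644705 ] [ 0.58860943 -0.1576941   0.06135349] [ 0.60557032 -0.14855619  0.06663184] ((597.0426635742188, -153.2635040283203), (8.943906784057617, 17.076242446899414), 88.23693084716797)
0.03 1067 y -0.0104 0.0118 z -0.0034 xmax 0.04
0.04 1147 y -0.01 0.0122 z -0.0035 xmax 0.05
0.05 940 y -0.0088 0.011 z 0.008 xmax 0.06
0.06 806 y -0.0077 0.0101 z 0.0082 xmax 0.0698
0.07 833 y -0.0081 0.01 z 0.0082 xmax 0.08
0.08 830 y -0.0081 0.01 z 0.0082 xmax 0.09
0.09 791 y -0.0076 0.01 z 0.0083 xmax 0.1
0.1 788 y -0.0081 0.0101 z 0.0082 xmax 0.11
0.11 733 y -0.0077 0.0097 z 0.0082 xmax 0.12
0.12 588 y -0.0078 0.0102 z 0.0082 xmax 0.1285
```

View pics/w2.png

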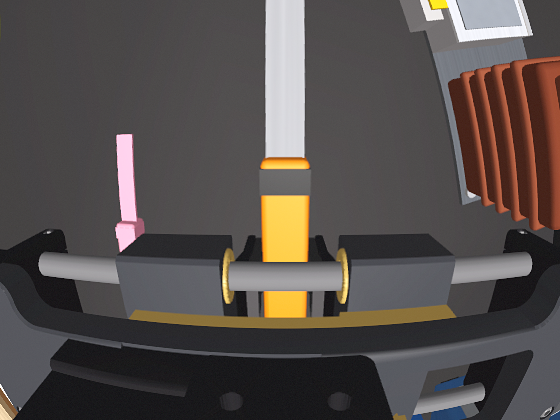

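The grasp is good: the blade is level, its top 8.2 mm below the TCP, and the handle front is 50 mm ahead, so the grip is at the middle. Now turn to face the right box and measure from the standoff.

>>> {"fn": "move_arm", "kwargs": {
  "steps": [
    [[0.01,-0.003,-0.02],0.1],
    [[0.03,-0.01,-0.04],0.25],
    [[0.05,-0.015,-0.06],0.43],
    [[0.075,-0.02,-0.078],0.61],
    [[0.1,-0.027,-0.078],0.79],
    [[0.12,-0.032,-0.078],0.97],
    [[0.135,-0.036,-0.078],1.12],
    [[0.1434,-0.0382,-0.078],1.23],
    [[0.1434,-0.0382,-0.078],1.289],
    [[0.1434,-0.0382,-0.078],1.289],
    [[0.1434,-0.0382,-0.078],1.289],
    [[0.1434,-0.0382,-0.078],1.289]
  ]
}}

```text
time_s: 6.02
tool_pos: [0.4255, -0.1554, 0.2509]
tool_rot: [-180.0, 0.0, 5.1]
force: [0.8, -0.5, -1.1]
grip_width: 0.022
```

```bash
cat > m.py <<'E'
from h import *
def measure(n):
    o,p,d=wcam(); save(o,p,d,n); print(o["time_s"],o["tool_pos"],o["tool_rot"],o["grip_width"],o["qpos"].round(1))
    hsv=cv2.cvtColor(p,cv2.COLOR_RGB2HSV).astype(int);H,S,V=[hsv[...,i] for i in range(3)]
    vs,us=np.nonzero(d>0); W=wworld(o,d,us,vs); Hh,SS,VV=H[vs,us],S[vs,us],V[vs,us]
    near=(np.abs(W[:,0]-.64)<.1)&(np.abs(W[:,1]+.137)<.1)
    k=near&(Hh>22)&(Hh<33)&(SS>120)&(VV>100)&(np.abs(W[:,2]-.064)<.006)
    if k.sum()>5: print("tab",k.sum(),np.median(W[k],0),W[k].min(0),W[k].max(0),cv2.minAreaRect((W[k][:,:2]*1000).astype(np.float32)))
    k=near&(SS<70)&(VV>100)&(np.abs(W[:,2]-.064)<.006)
    if k.sum()>5: print("cover",k.sum(),np.median(W[k],0),W[k].min(0),W[k].max(0),cv2.minAreaRect((W[k][:,:2]*1000).astype(np.float32)))
    M=R.from_euler('xyz',o["tool_rot"],degrees=True).as_matrix()
    T=(W-o["tool_pos"])@M
    q=T[(np.abs(T[:,1])<.02)&(np.abs(T[:,2]-.0082)<.006)&(T[:,0]>.055)]
    print("blade y",q[:,1].min(),q[:,1].max(),"z",np.median(q[:,2]),"xmax",q[:,0].max(),"handle end",T[(np.abs(T[:,1])<.008)&(np.abs(T[:,2]+.0035)<.003)&(T[:,0]<.07)][:,0].max())
    return o,p,d
E
python3 -c "
from m import *
measure('w3')"
```

```text
6.025 [ 0.42554274 -0.15540684  0.25085024] [-1.79972211e+02  3.29780152e-02  5.10689362e+00] 0.022040060601099087 [ 51.8  -5.6 -32.6 107.7  -3.1  77.1 -64.8]
tab 14 [ 0.59562418 -0.12192309  0.0640996 ] [ 0.5871839  -0.12279327  0.06251242] [ 0.60254773 -0.12019241  0.06600797] ((594.8489990234375, -121.86151885986328), (15.433012962341309, 0.9863420724868774), 8.99200439453125)
cover 1295 [ 0.6141551  -0.11787556  0.06499259] [ 0.58732134 -0.18784669  0.05800562] [ 0.63228033 -0.08704309  0.06866011] ((608.4994506835938, -138.0684814453125), (39.5023078918457, 100.69989776611328), 4.969048976898193)
blade y -0.007278461752972674 0.01112882220122212 z 0.008245191501590705 xmax 0.13095536304046354 handle end 0.05390641661785337
```

View pics/w3.png

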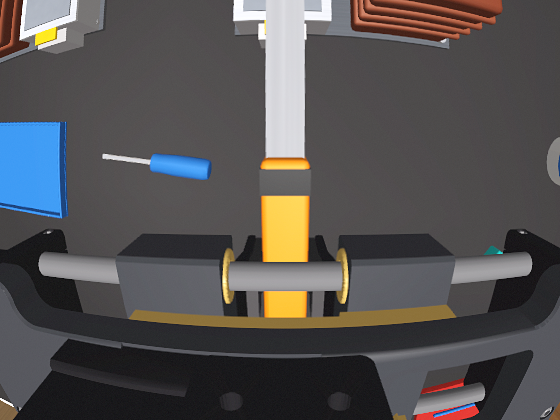

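The wrist view shows the blade above the tab, with the cover edge at (283,20) and its width measuring 100.7 mm, yaw 5.0°. The screwdriver at (180,165) is clear. Next: descend in front of the slot.

>>> {"fn": "move_arm", "kwargs": {
  "steps": [
    [[0,-0.001,0.03],0],
    [[0,-0.002,0.08],0],
    [[0,-0.002,0.13],0],
    [[0,-0.002,0.165],0],
    [[0,-0.002,0.18],0],
    [[0,-0.002,0.186],0],
    [[0,-0.002,0.186],0],
    [[0,-0.002,0.186],0],
    [[0,-0.002,0.186],0]
  ]
}}

```text
time_s: 7.2
tool_pos: [0.4262, -0.1537, 0.0661]
tool_rot: [179.9, -0.1, 5.1]
force: [-0.6, 0.1, -1.2]
grip_width: 0.0216
```

Run:
```python
from h import *
o=env.get_obs();print(o["tool_pos"],o["tool_rot"],o["force"])
p,d=env.read_camera("side"); np.savez("s2.npz",p=p,d=d)
cv2.imwrite("pics/s2.png",cv2.resize(p[165:265,190:330,::-1],None,fx=5.5,fy=5.5,interpolation=cv2.INTER_CUBIC))
```

```text
[ 0.42618649 -0.15373181  0.06613607] [ 1.79927413e+02 -7.88693363e-02  5.08257879e+00] [-0.57311279  0.09321537 -1.15456126]
```

View pics/s2.png

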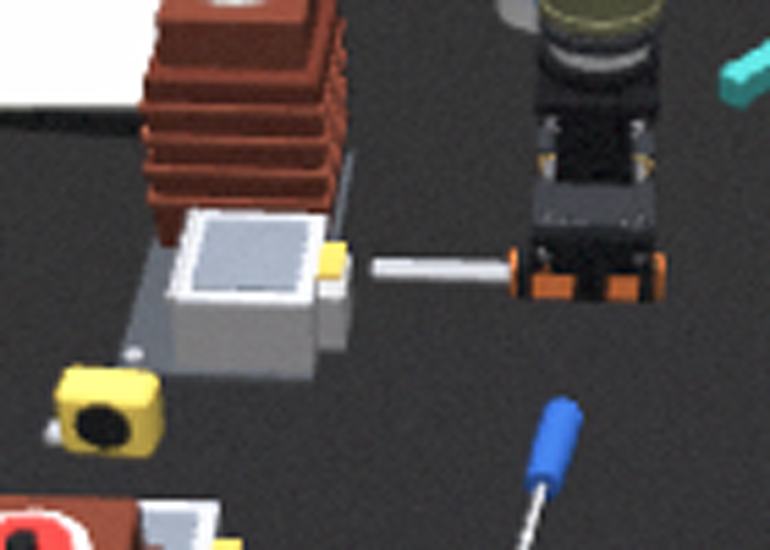

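The side crop shows the blade level at (440,268), in line with the slot beneath the tab (333,260), with a gap of about 16–20 mm. Next: insert.

>>> {"fn": "move_arm", "kwargs": {
  "steps": [
    [[0,0,0.001],0],
    [[0.005,0,0.0012],0],
    [[0.012,0,0.0012],0],
    [[0.018,0,0.0012],0],
    [[0.024,0,0.0012],0],
    [[0.028,0,0.0012],0],
    [[0.028,0,0.0012],0],
    [[0.028,0,0.0012],0]
  ]
}}

```text
time_s: 8.25
tool_pos: [0.4532, -0.1509, 0.0639]
tool_rot: [180.0, 0.0, 5.1]
force: [-0.1, -0.6, -2.2]
grip_width: 0.0215
```

Run:
```python
from h import *
o=env.get_obs();print(o["tool_pos"],o["tool_rot"],o["force"],o["wrist_torque"])
p,d=env.read_camera("side"); np.savez("s3.npz",p=p,d=d)
cv2.imwrite("pics/s3.png",cv2.resize(p[195:240,210:290,::-1],None,fx=9,fy=9,interpolation=cv2.INTER_CUBIC))
```

```text
[ 0.45319842 -0.15089438  0.06394835] [1.79999050e+02 2.26724572e-02 5.08443395e+00] [-0.05145277 -0.57159748 -2.17662457] [0.00732787 0.04560326 0.04125891]
```

View pics/s3.png

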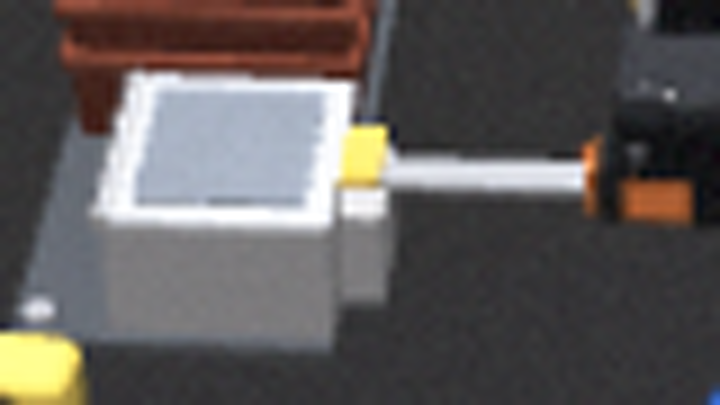

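The side crop shows the blade running under the tab (388,170), about 11 mm in. Now lift along the cover's arc, first to about 30°.

>>> {"fn": "move_arm", "kwargs": {
  "steps": [
    [[0,0,-0.003],0],
    [[0,0,-0.006],0],
    [[0.001,0,-0.01],0],
    [[0.002,0,-0.014],0],
    [[0.003,0,-0.02],0],
    [[0.005,0,-0.027],0],
    [[0.008,0,-0.034],0],
    [[0.012,0,-0.041],0],
    [[0.016,0,-0.048],0],
    [[0.016,0,-0.048],0]
  ]
}}

```text
time_s: 9.55
tool_pos: [0.4707, -0.1495, 0.113]
tool_rot: [180.0, -0.1, 5.1]
force: [-0.1, -0.1, -0.9]
grip_width: 0.0213
```

Run:
```python
from h import *
from m import measure
o=env.get_obs();print(o["force"],o["wrist_torque"])
measure("w4")
p,d=env.read_camera("side"); np.savez("s4.npz",p=p,d=d)
cv2.imwrite("pics/s4.png",cv2.resize(p[165:245,200:310,::-1],None,fx=7,fy=7,interpolation=cv2.INTER_CUBIC))
```

```text
[-0.06778323 -0.08175733 -0.87965831] [-0.00860552  0.1952717   0.02047238]
9.55 [ 0.4707469  -0.14947937  0.11298141] [ 1.79957258e+02 -1.45372403e-01  5.10501160e+00] 0.021320677557931787 [ 48.    7.8 -35.4 112.7   5.2  60.8 -74.5]
cover 1367 [ 0.60757023 -0.12696881  0.06043453] [ 0.59975503 -0.18824062  0.05800659] [ 0.62530844 -0.08719686  0.06253886] ((612.4028930664062, -137.59429931640625), (17.921566009521484, 100.45220184326172), 4.972510814666748)
blade y -0.007264679271308883 0.011113110516040497 z 0.00845052557841355 xmax 0.1311057428212945 handle end 0.05384964115662102
```

View pics/s4.png

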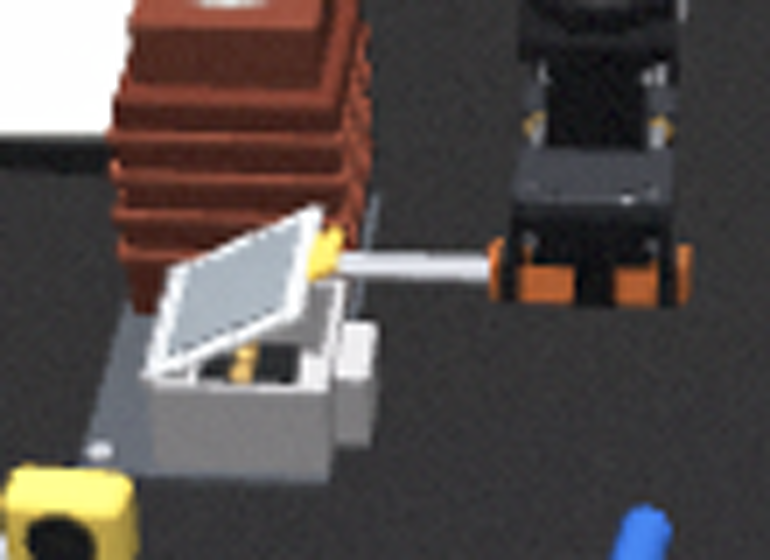

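The cover is at about 30° with the blade under the tab at (340,262) and no slip in the grip. Continue up and push back.

>>> {"fn": "move_arm", "kwargs": {
  "steps": [
    [[0.005,0,-0.007],0],
    [[0.01,0,-0.013],0],
    [[0.016,0,-0.019],0],
    [[0.022,0,-0.024],0],
    [[0.028,0,-0.028],0],
    [[0.034,0,-0.032],0],
    [[0.041,0,-0.036],0],
    [[0.048,0,-0.039],0],
    [[0.055,0,-0.041],0],
    [[0.062,0,-0.042],0],
    [[0.069,0,-0.042],0],
    [[0.076,0,-0.042],0],
    [[0.082,0,-0.042],0],
    [[0.086,0,-0.042],0],
    [[0.086,0,-0.042],0]
  ]
}}

```text
time_s: 11.52
tool_pos: [0.5557, -0.1416, 0.1541]
tool_rot: [-180.0, -0.1, 5.1]
force: [0.2, -0.1, -1.0]
grip_width: 0.0217
```

Run:
```python
from h import *
o=env.get_obs();print(o["tool_pos"],o["force"],o["wrist_torque"],o["qpos"].round(1))
p,d=env.read_camera("side"); np.savez("s5.npz",p=p,d=d)
cv2.imwrite("pics/s5.png",cv2.resize(p[145:245,190:310,::-1],None,fx=6,fy=6,interpolation=cv2.INTER_CUBIC))
```

```text
[ 0.55573525 -0.14160943  0.15405314] [ 0.17046751 -0.07441211 -0.98139926] [0.00884707 0.04084013 0.0186034 ] [ 42.6  15.8 -35.9  99.6   9.9  67.7 -80.9]
```

View pics/s5.png

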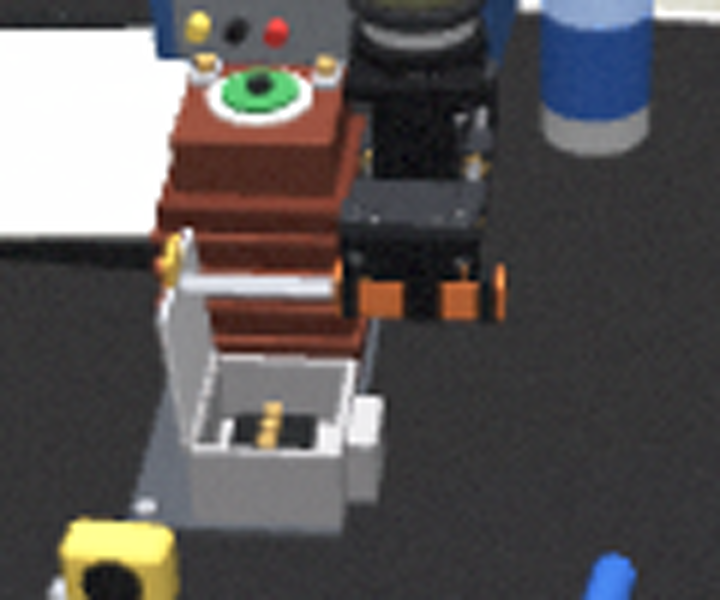

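The cover stands slightly past upright, leaning back at (175,360), and the gripper is clear of the resin body. Nudge it a few mm further, then withdraw.

>>> {"fn": "move_arm", "kwargs": {
  "steps": [
    [[0.003,0,0],0],
    [[0.005,0,0],0],
    [[0.005,0,0],0],
    [[-0.01,0,0],0],
    [[-0.04,0,0],0],
    [[-0.08,0,0],0],
    [[-0.105,0,0],0],
    [[-0.115,0,0],0],
    [[-0.115,0,0],0],
    [[-0.115,0,0],0]
  ]
}}

```text
time_s: 12.82
tool_pos: [0.4415, -0.1518, 0.1544]
tool_rot: [180.0, -0.1, 5.1]
force: [0.0, -0.9, -0.9]
grip_width: 0.0214
```

Run:
```python
from h import *
o=env.get_obs();print(o["tool_pos"],o["tool_rot"],o["force"])
p,d=env.read_camera("top");np.savez("top2.npz",p=p,d=d)
hsv=cv2.cvtColor(p,cv2.COLOR_RGB2HSV).astype(int);H,S,V=[hsv[...,i] for i in range(3)]
vs,us=np.nonzero((d>0)); W=world("top",d,us,vs)
k=(np.abs(W[:,0]-.7)<.05)&(np.abs(W[:,1]+.13)<.04)&(W[:,2]>.1)
print("cover high pts",k.sum(),W[k].min(0),W[k].max(0))
p,d=env.read_camera("side");vs,us=np.nonzero((d>0)); W=world("side",d,us,vs)
c=(np.abs(W[:,1]+.13)<.045)&(W[:,0]>.66)&(W[:,0]<.76)&(W[:,2]>.07)&(W[:,2]<.175)
for z in np.arange(.07,.17,.01):
    q=W[c&(np.abs(W[:,2]-z)<.005)]; print(round(z,3),len(q),np.median(q,0).round(4) if len(q) else "", q[:,0].min() if len(q) else "")
# target delta
t=np.array([.423,.246]); dd=t-o["tool_pos"][:2]; a=np.radians(o["tool_rot"][2]); print("dx",dd@[np.cos(a),np.sin(a)],"dy",dd@[np.sin(a),-np.cos(a)],"turn",-(np.radians(88.5)-a))
```

```text
[ 0.44154867 -0.15183056  0.15435538] [ 1.79990187e+02 -8.14835451e-02  5.12685611e+00] [ 0.01313062 -0.87003181 -0.90600416]
cover high pts 297 [ 0.69281041 -0.16953366  0.10032238] [ 0.71262874 -0.09040009  0.17184668]
0.07 6 [ 0.6933 -0.1294  0.0721] 0.6907557997269254
0.08 16 [ 0.6944 -0.1338  0.0787] 0.6907108565110819
0.09 19 [ 0.6959 -0.1272  0.0878] 0.6918809381699531
0.1 23 [ 0.6971 -0.1241  0.0995] 0.693056696601436
0.11 15 [ 0.6977 -0.1259  0.1123] 0.6939472021513291
0.12 20 [ 0.7004 -0.1378  0.1199] 0.6967035210680275
0.13 18 [ 0.7015 -0.1219  0.1301] 0.697114034006475
0.14 18 [ 0.7034 -0.1281  0.1405] 0.6986710968178963
0.15 23 [ 0.7056 -0.1253  0.1506] 0.6999511841747676
0.16 15 [ 0.7053 -0.123   0.1623] 0.702849995377639
dx 0.01707614194301879 dy -0.3978964800895333 turn -1.455135868670086
```

The cover stands about 8° past upright along its whole height, and the blade is clear. Now carry it to the tray.

>>> {"fn": "move_arm", "kwargs": {
  "steps": [
    [[0.0,-0.01,0],-0.05],
    [[0.01,-0.035,0],-0.18],
    [[0.02,-0.07,0],-0.34],
    [[0.03,-0.11,0],-0.5],
    [[0.04,-0.155,0],-0.66],
    [[0.04,-0.2,0],-0.82],
    [[0.04,-0.245,0],-0.98],
    [[0.035,-0.29,0],-1.13],
    [[0.028,-0.33,0],-1.27],
    [[0.022,-0.365,0],-1.37],
    [[0.018,-0.388,0],-1.43],
    [[0.017,-0.398,0],-1.455],
    [[0.017,-0.398,0],-1.455],
    [[0.017,-0.398,0],-1.455]
  ]
}}

```text
time_s: 14.68
tool_pos: [0.4227, 0.2445, 0.1538]
tool_rot: [-180.0, 0.0, 88.3]
force: [-0.0, -1.0, -1.5]
grip_width: 0.0215
```

Run:
```python
from h import *
o,p,d=wcam(); save(o,p,d,"w5"); print(o["time_s"],o["tool_pos"],o["tool_rot"],o["qpos"].round(1))
hsv=cv2.cvtColor(p,cv2.COLOR_RGB2HSV).astype(int);H,S,V=[hsv[...,i] for i in range(3)]
vs,us=np.nonzero((H>100)&(H<125)&(S>120)&(d>0)); W=wworld(o,d,us,vs)
T=(W-o["tool_pos"])@R.from_euler('xyz',o["tool_rot"],degrees=True).as_matrix()
k=(W[:,2]<.03)&(np.abs(W[:,0]-.424)<.12)&(np.abs(W[:,1]-.29)<.2);T=T[k]
print(k.sum(),W[k].min(0),W[k].max(0))
rim=T[W[k][:,2]>.012]; fl=T[W[k][:,2]<.008]
print("rim",rim.min(0),rim.max(0),"floor",fl.min(0),fl.max(0),"floor z",np.median(W[k][W[k][:,2]<.008][:,2]))
for a in np.arange(-.02,.2,.04):
    q=rim[np.abs(rim[:,0]-a)<.02]
    if len(q): print(round(a,2),q[:,1].min(),q[:,1].max())
```

```text
14.675 [0.42267462 0.24454752 0.15380387] [-1.79984208e+02  4.57337214e-02  8.83147250e+01] [ 24.2   7.7 -60.1 110.3   7.3  66.1 -40.4]
26118 [ 3.48024061e-01  1.80882059e-01 -2.08206444e-04] [0.49958809 0.4240493  0.02078771]
rim [-0.0338533  -0.06991152  0.13289919] [0.17279511 0.06854904 0.14177773] floor [-0.0623536  -0.07422316  0.14568247] [0.17847552 0.07239146 0.15390659] floor z 0.004576262768668848
-0.02 -0.06944471542750588 0.06825830418999973
0.02 -0.06940718919162063 0.06843310820915481
0.06 -0.06983369327697278 0.06854204782314477
0.1 -0.06934655531838946 0.0685490383341999
0.14 -0.06991152414894017 0.06819659798239575
0.18 -0.06929389496425431 0.06790184527404133
```

View pics/w5.png

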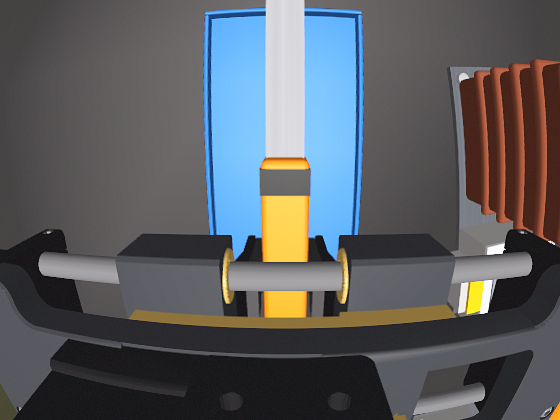

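The wrist view shows the blade over the tray centreline, with rims at columns 207 and 360 and the far rim at row 13, lengthwise inside. Lower, release, rise.

>>> {"fn": "move_arm", "kwargs": {
  "steps": [
    [[0,0,0.03],0],
    [[0,0,0.065],0],
    [[0,0,0.095],0],
    [[0,0,0.112],0],
    [[0,0,0.12],0],
    [[0,0,0.124],0],
    [[0,0,0.1265],0],
    [[0,0,0.1265],0],
    [[0,0,0.1265],0],
    [[0,0,0.1265],0]
  ]
}}

```text
time_s: 15.98
tool_pos: [0.4223, 0.2459, 0.0278]
tool_rot: [180.0, 0.0, 88.5]
force: [-0.7, -0.3, -0.9]
grip_width: 0.0216
```

>>> {"fn": "move_arm", "kwargs": {
  "steps": [
    [[0,0,0],0],
    [[0,0,0],0],
    [[0,0,0],0],
    [[0,0,0],0],
    [[0,0,0],0],
    [[0,0,-0.02],0],
    [[0,0,-0.06],0],
    [[0,0,-0.12],0],
    [[0,0,-0.18],0],
    [[0,0,-0.22],0],
    [[0,0,-0.22],0],
    [[0,0,-0.22],0]
  ],
  "hand": -0.15
}}

```text
time_s: 17.48
tool_pos: [0.4217, 0.2455, 0.2467]
tool_rot: [-180.0, 0.1, 88.4]
force: [-0.1, -0.5, -0.6]
grip_width: 0.05
```

Run:
```python
from h import *
o=env.get_obs();print(o["time_s"],o["tool_pos"],o["force"],o["grip_width"])
o,p,d=wcam(); save(o,p,d,"w6")
vs,us=np.nonzero(d>0);W=wworld(o,d,us,vs);T=(W-o["tool_pos"])@R.from_euler('xyz',o["tool_rot"],degrees=True).as_matrix()
for a in np.arange(-.04,.15,.02):
    q=W[(np.abs(T[:,0]-a)<.005)&(np.abs(T[:,1])<.006)&(W[:,2]<.1)]
    if len(q):print(round(a,2),np.median(q[:,2]).round(4))
pt,dt=env.read_camera("top");ps,ds=env.read_camera("side");np.savez("end.npz",pt=pt,dt=dt,ps=ps,ds=ds)
a=pt[90:270,110:400,::-1];b=ps[140:370,150:340,::-1]
cv2.imwrite("pics/end.png",np.hstack([cv2.resize(a,(435,270)),cv2.resize(b,(223,270))]))
for n,b in (("tape",(slice(120,155),slice(262,285))),("sd",(slice(220,240),slice(235,295))),("ltab",(slice(160,182),slice(195,235)))):
    t1=np.load("top.npz")["p"][b].astype(int); print(n,np.abs(t1-pt[b]).mean(),np.abs(t1-pt[b]).max())
```

```text
17.475 [0.42170563 0.24550586 0.24669408] [-0.0847955  -0.51390945 -0.57151798] 0.05000608532819931
-0.04 0.0311
-0.02 0.0303
0.0 0.0306
0.02 0.0307
0.04 0.031
0.06 0.0191
0.08 0.0191
0.1 0.0192
0.12 0.019
0.14 0.0191
tape 0.5888198757763975 6
sd 0.7375 8
ltab 0.656060606060606 3
```

View pics/end.png

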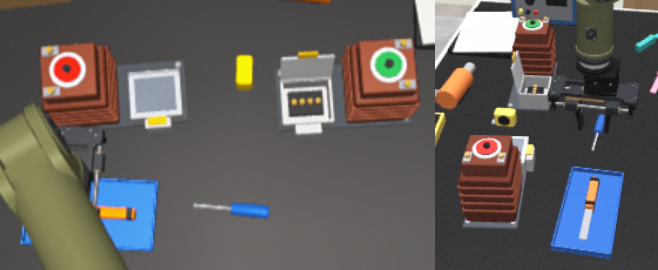

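The blade lies flat in the tray: handle top at 30.5 mm and blade at 19 mm, level along its length. The right cover stands open, the left one is shut, and the tape measure and screwdriver look unchanged. Handing in.

```bash
python3 -c "
from cell import env
print(env.sign_off())"
```

```text
the job is handed in; nothing more can be done
None
```

The right transformer (green disc) is open and the orange blade is lying flat in the blue tray; I handed the job in at about 17.5 s of the 61 s allowed. Only the blade touched the cover: I put it about 11 mm under the yellow tab, lifted along the cover's arc and pushed it back.

- **Cover:** it stands about 8° past upright, measured from the side camera after the blade was withdrawn. The last pictures still show it open.
- **Blade:** it lies level in the tray, with the handle top at 30.5 mm and the blade at 19 mm above the bench. The gripper had released it and was clear above.
- **Left as they were:** the red-disc cover is still shut. The tape measure, screwdriver and left tab look the same as in the first top picture.
- **Forces:** wrist force was about 2 N or less at the end of every move; I did not see the peaks during moves.

No final check failed. Two things disagreed along the way:
- **Early measurements:** the top and wrist cameras differed by about 3 mm on the tab's sideways position, and I used the wrist reading.
- **Detector:** it ranked the teal look-alike above the orange blade, so I chose by colour and confirmed it in a close crop.

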